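# Reset tripped breakers in order

### The arm

A 7-joint arm with a two-finger parallel gripper is mounted at the origin on a cart in front of the work surface, level with it; the furniture and walls round the work are solid. World frame = base frame: x ahead of the robot, y to its left, z up, the work surface at z = 0. Lengths are in m, angles in rad, forces in N, time in s.
With the tool pointing down it reaches from about 0.425 to 0.875 m from the base axis. Payload 4.7 kg.
Tool frame: the origin (TCP) lies where the fingers leave the gripper's body, on its centre line; the fingertips stand 70 mm ahead of it and the grasp point (between the pads) lies 51 mm ahead of it; z points along the fingers, y is the line along which they close (so a half turn about z gives the same grasp; the last joint's range is limited). The gripper opens to 87 mm and grips with 3 to 60 N. Pads are 19 mm wide; open, the fingers measure 117 mm over their backs; the gripper's body (75 mm by 190 mm) begins 51 mm behind the grasp point.
Start: joints at [-1.315, 0.321, -0.07, 1.45, 0.023, 1.371, -0.057], TCP at [0.156, 0.631, 0.292] pointing down, gripper open.
Joint ranges: [-2.86, 2.86], [-0.3, 2.09], [-1.38, 1.24], [0.06, 2.45], [-1.56, 4.7], [0.09, 2.05], [-2.69, 2.69]. Speed limits (rad/s): [2.57, 2.57, 3.14, 3.14, 3.14, 3.14, 3.14].

### API

Orientations are given as a rotation vector (axis times angle).
In Python, from bench import get_state, get_image, get_calibration, close_job gives the robot as it stands.
- The arm moves only by the tool send_rows, never from a script. Its argument "rows" is a list of rows, each an object of numbers: "hand": the finger opening in mm, from 0 to 87; "x", "y", "z": the shift along the world's x, y, z in mm; "roll": the turn about the world's z in degrees. A call has 1 to 10 rows; each row shifts and turns the commanded pose from where the row before left it; what a row does not reach is not made up. A row lasts 1/10 s, in which the tool goes at most 50 mm and 8.59 degrees, less where a joint would pass 70% of its speed; a pose out of reach is approached as far as the arm can. A call is refused whole if a number of a shift passes 50 or a number of a turn 8.59, either way. A call with a gripper value outside its range is refused whole. The fingers move at their own pace and stop on an object; "force" is the grip in N (left out, the last holds). Time passes only in rows, so rows that do not move let the fingers close. It gives the time, the measured TCP pose, the force, the opening and the grip force at its end, in the units of the state.
- get_state(): the state, without advancing time (a new reading comes with each control period).
- get_image(name): name is "side" or "top" or "wrist"; returns the picture (384x512x3 uint8, blue, green, red); there is no depth.
- get_calibration(name): a dict with "mtx" (3x3 intrinsics, pixels), "world_from_camera" (4x4, takes a point from camera to world coordinates). Camera axes: x right, y down, z forward; pixel columns grow to the right and rows downward; lengths in m; the calibration is good to about 2 mm. A picture is of the moment at which its call begins: read the wrist's pose just before it. get_calibration takes no time and is no camera call; for the wrist camera it gives the pose at the moment of the call.
- close_job(): hands the job in; it is judged then, once.
The state is a dict: "time": time; "joint_positions": joint angles; "qd": joint speeds; "joint_torque": joint torques, N m; "position": TCP position; "tool_rot": TCP orientation; "ft_force": force on the tool from outside, world axes, zero at the start; "torque": the same for the moment, N m; "grip_width": opening from 0.0 (shut) to 1.0 (fully open); "grip_force": force on a finger pad.
Only numpy, scipy, OpenCV 4.12 (cv2) and the standard library are available. Lean on these libraries where they do the work, as an engineer would, in place of code of your own. Each camera call takes 0.05 s, during which the arm holds its last target. There are 200 camera calls.

### The job

Power up the bench again by resetting the three tripped breakers in the aluminium tray: with the fingertips push the round button in lightly until it is down, then the square one, then the long bar-shaped one, each only once the one before is down. Leave the cross-shaped self-test button untouched, pick nothing up, and leave the modules seated in their bays and the loose things round the tray where they are.

Things in the scene. Friction and masses are not known exactly. Their poses are not given: they have to be found in the camera images.
- tray: fixed shallow aluminium tray, 79 x 304 mm and 20 mm high, with four open bays in a row along its y axis at 75 mm pitch (centres at y = -112.5, -37.5, 37.5, 112.5 mm in its own frame). Origin: centre of its underside, on the bench top; z up.
- round_module: loose plug-in breaker module with the round button: grey block 68 x 68 mm, 45 mm high, 0.35 kg, standing in one of the tray's bays (which bay varies). Origin: centre of its underside, 4 mm above the bench; z up.
- round_face (a point): centre of the top face of the round button, a disc 36 mm across, black, on the module's white top. It stands 24 mm proud of the module's top when fully out, 12 mm when fully in (face 73 to 61 mm above the bench). z up; moves with the button.
- round_button (a joint): travel of the round button in m: 0 = fully out, grows as it is pushed down, 0.012 = fully in. It takes about 3 N to start and 5 N at the end of its travel, and it stays where it is left. Its face is cushioned on a spring of 2 N per mm (8 mm at most), so while pressed the face stands 2 to 3 mm lower than this travel alone, and past fully in it gives 1 mm more for each further 2 N; the face springs back when let go. Starts 0 to 2 mm in.
- square_module: loose plug-in breaker module with the square button: grey block 68 x 68 mm, 45 mm high, 0.35 kg, standing in one of the tray's bays (which bay varies). Origin: centre of its underside, 4 mm above the bench; z up.
- square_face (a point): centre of the top face of the square button, 28 x 28 mm, black, on the module's white top. It stands 24 mm proud of the module's top when fully out, 12 mm when fully in (face 73 to 61 mm above the bench). z up; moves with the button.
- square_button (a joint): travel of the square button in m: 0 = fully out, grows as it is pushed down, 0.012 = fully in. It takes about 3 N to start and 5 N at the end of its travel, and it stays where it is left. Its face is cushioned on a spring of 2 N per mm (8 mm at most), so while pressed the face stands 2 to 3 mm lower than this travel alone, and past fully in it gives 1 mm more for each further 2 N; the face springs back when let go. Starts 0 to 2 mm in.
- bar_module: loose plug-in breaker module with the bar button: grey block 68 x 68 mm, 45 mm high, 0.35 kg, standing in one of the tray's bays (which bay varies). Origin: centre of its underside, 4 mm above the bench; z up.
- bar_face (a point): centre of the top face of the long bar-shaped button, 14 mm by 48 mm (the long way along the row of modules), black, on the module's white top. It stands 24 mm proud of the module's top when fully out, 12 mm when fully in (face 73 to 61 mm above the bench). z up; moves with the button.
- bar_button (a joint): travel of the bar button in m: 0 = fully out, grows as it is pushed down, 0.012 = fully in. It takes about 3 N to start and 5 N at the end of its travel, and it stays where it is left. Its face is cushioned on a spring of 2 N per mm (8 mm at most), so while pressed the face stands 2 to 3 mm lower than this travel alone, and past fully in it gives 1 mm more for each further 2 N; the face springs back when let go. Starts 0 to 2 mm in.
- cross_module: loose plug-in breaker module with the cross button: grey block 68 x 68 mm, 45 mm high, 0.35 kg, standing in one of the tray's bays (which bay varies). Origin: centre of its underside, 4 mm above the bench; z up.
- cross_face (a point): centre of the top face of the cross-shaped button, two bars 12 mm by 42 mm crossing (a self-test button, not to be touched), black, on the module's white top. It stands 24 mm proud of the module's top when fully out, 12 mm when fully in (face 73 to 61 mm above the bench). z up; moves with the button.
- cross_button (a joint): travel of the cross button in m: 0 = fully out, grows as it is pushed down, 0.012 = fully in. It takes about 3 N to start and 5 N at the end of its travel, and it stays where it is left. Its face is cushioned on a spring of 2 N per mm (8 mm at most), so while pressed the face stands 2 to 3 mm lower than this travel alone, and past fully in it gives 1 mm more for each further 2 N; the face springs back when let go. Starts 0 to 2 mm in.
- fuse_carton: bystander: loose small brown carton, 45 x 70 mm, 22 mm high, behind the tray. Origin: centre of its underside.
- heat_sink: bystander: loose pale finned heat sink, 40 x 60 mm, 29 mm high, behind the tray. Origin: centre of its underside.
- capacitor: bystander: loose capacitor, upright cylinder 35 mm across and 51 mm high, beyond the tray's left end. Origin: centre of its underside.
- spare_knob: bystander: loose black control knob, 26 mm across and 17 mm high, beyond the tray's right end. Origin: centre of its underside.
Things that resemble listed ones, but are neither listed nor needed, are in the scene too. Leave any orange look-alike of the bar_module alone.

How it is judged:
On the way, in this order (a step that is already met when the one before it is completed fails the run):
1. the round button is pushed in (value of joint round_button above 0.006 m), for 0.1 s.
2. the square button is pushed in (value of joint square_button above 0.006 m), for 0.1 s.
3. the bar button is pushed in (value of joint bar_button above 0.006 m), for 0.1 s.
At the end, for the whole second after the job is handed in: The round, square and bar buttons are all in by more than 6 mm (of 12 mm), the cross-shaped one by less than 4 mm, every module stands upright and still in its bay within 8 mm of where it began, and the loose things round the tray are within 15 mm of where they stood (value of joint each of round_button, square_button, bar_button above 0.006 m and value of joint cross_button below 0.004 m and distance of each of round_module, square_module, bar_module, cross_module from where it was at the start of the episode below 0.008 m and angle between each of round_module, square_module, bar_module, cross_module's own z axis and vertical below 0.1 rad and linear speed of each of round_module, square_module, bar_module, cross_module below 0.02 m/s and distance of each of fuse_carton, heat_sink, capacitor, spare_knob from where it was at the start of the episode below 0.015 m); the robot touches nothing.
It fails at once if a button is pushed in before its turn ((value of joint square_button above 0.004 m and value of joint round_button below 0.006 m) or (value of joint bar_button above 0.004 m and value of joint square_button below 0.006 m)).
It fails at once if the cross-shaped button or its module is pushed on (value of joint cross_button above 0.004 m or contact force between any of the fingers, the arm and cross_module above 0.5 N).
It fails at once if a button or module is pushed with more than 25 N (contact force between any of the fingers, the arm and round_module above 25 N or contact force between any of the fingers, the arm and square_module above 25 N or contact force between any of the fingers, the arm and bar_module above 25 N or contact force between any of the fingers, the arm and cross_module above 25 N).
It fails at once if a module is lifted, tipped or pulled out of its bay (distance of any of round_module, square_module, bar_module, cross_module from where it was at the start of the episode above 0.01 m or angle between any of round_module, square_module, bar_module, cross_module's own z axis and vertical above 0.15 rad).
It fails at once if one of the loose things round the tray is moved by more than 15 mm (distance of any of fuse_carton, heat_sink, capacitor, spare_knob from where it was at the start of the episode above 0.015 m).
It also fails if it takes over 42 s, if anything falls off the work surface, if the arm or the gripper's body presses on something with over 40 N, if the wrist force passes 120 N, or if a joint passes its speed limit or range.

## Working session

There is one attempt and no reset: what is moved stays moved. The work goes in short steps, Python scripts to look and compute and a tool call to move; the robot and the scene stay as the last step left them, time stands still between calls to the robot, and variables do not carry over. Pictures are saved under pics/ and viewed, at most 10 in all, crops included, and the job is handed in when it is done.

Besides the shell and the picture viewer there is one more tool, called after "Request:" as name(argument=value, ...) on one line, values as JSON. send_rows: Moves the arm, as the interface text tells. Its arguments: {"type":"object","properties":{"rows":{"type":"array","items":{"type":"object","properties":{"hand":{"type":"number"},"x":{"type":"number"},"y":{"type":"number"},"z":{"type":"number"},"roll":{"type":"number"}}}},"force":{"type":"number"}},"required":["rows"]}

```bash
mkdir -p pics; python3 - <<'E'
from bench import *
import cv2
s=get_state();print(s['time'],s['position'],s['tool_rot'],s['ft_force'],s['grip_width'])
for n in('top','side'):
    im=get_image(n);cv2.imwrite(f'pics/{n}0.png',im);c=get_calibration(n);print(n,c['mtx'].tolist() if hasattr(c['mtx'],'tolist') else c['mtx'],c['world_from_camera'])
E
```

```text
0.0 [0.15558173 0.63066905 0.29117021] [-3.78831205e-01 -3.11851358e+00  2.99290613e-03] [ 0.82799045 -0.00368022  0.03706972] 0.9965119014484276
top [[496.7390893616127, 0.0, 250.8732985273497], [0.0, 496.7390893616127, 181.87018263196896], [0.0, 0.0, 1.0]] [[ 0.0265073  -0.97966714  0.19887096  0.34444088]
 [-0.99964357 -0.0266096   0.00215871 -0.00633162]
 [ 0.00317706 -0.1988573  -0.98002331  1.11579394]
 [ 0.          0.          0.          1.        ]]
side [[436.2938300415653, 0.0, 260.68659537401857], [0.0, 436.2938300415653, 181.79362920072197], [0.0, 0.0, 1.0]] [[ 0.94267283 -0.1129275   0.31403075  0.1646391 ]
 [-0.33302494 -0.37895927  0.8634143  -1.05032863]
 [ 0.02150164 -0.91849728 -0.39484228  0.54944061]
 [ 0.          0.          0.          1.        ]]
```

View pics/top0.png

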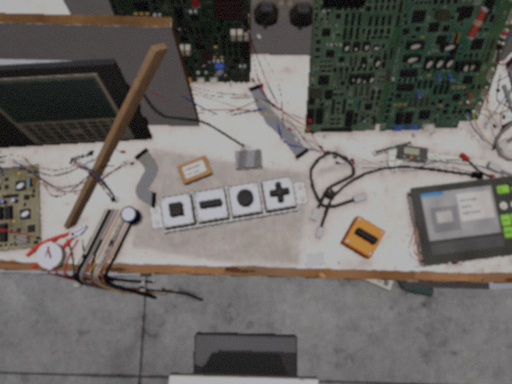

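View pics/side0.png

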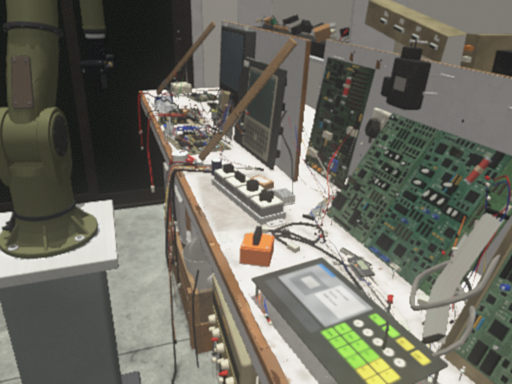

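```bash
cat > h.py <<'E'
import numpy as np,cv2
from bench import *
def ray(n,p,c=None):
    c=c or get_calibration(n);T=np.array(c['world_from_camera']);d=T[:3,:3]@np.linalg.inv(np.array(c['mtx']))@[p[0],p[1],1]
    return T[:3,3],d
def onz(n,p,z,c=None):
    o,d=ray(n,p,c);return o+d*(z-o[2])/d[2]
def tri(p,q):
    o,d=ray('top',p);o2,e=ray('side',q)
    s=np.linalg.lstsq(np.c_[d,-e],o2-o,rcond=None)[0];a=o+d*s[0];b=o2+e*s[1];return (a+b)/2,np.linalg.norm(a-b)
E
python3 - <<'E'
from h import *
im=cv2.imread('pics/top0.png')
print('beam',tri((72,223),(205,156)),tri((160,47),(294,43)))
g=cv2.cvtColor(im,cv2.COLOR_BGR2GRAY)
S=8;x0,y0=150,170
cr=cv2.resize(g[y0:240,x0:310],None,fx=S,fy=S,interpolation=cv2.INTER_CUBIC)
cs,_=cv2.findContours((cr<90).astype('uint8'),cv2.RETR_LIST,cv2.CHAIN_APPROX_NONE)
for c in cs:
    a=cv2.contourArea(c)/S/S
    if 50<a<400:
        m=cv2.moments(c);p=(m['m10']/m['m00']+.5)/S-.5+x0,(m['m01']/m['m00']+.5)/S-.5+y0
        print(np.round(p,1),a,np.round(onz('top',p,.071),4),[round(v/S,1) for v in cv2.boundingRect(c)])
for p in [(130,214),(195,169),(248,159),(320,230),(318,257)]:print(p,np.round(onz('top',p,.02),3))
cv2.imwrite('pics/crop.png',cv2.resize(im[150:270,140:400],None,fx=3,fy=3,interpolation=cv2.INTER_CUBIC))
cv2.imwrite('pics/crop2.png',cv2.resize(cv2.imread('pics/side0.png')[10:240,130:330],None,fx=2.6,fy=2.6,interpolation=cv2.INTER_CUBIC))
E
```

```text
beam (array([0.4693187 , 0.38882449, 0.01748311]), np.float64(0.011692060312281155)) (array([0.68752741, 0.13717548, 0.42435807]), np.float64(0.0003315918444504297))
[175.9 209.2] 157.546875 [0.493  0.1534 0.071 ] [19.4, 32.6, 14.1, 14.1]
[210.5 203.5] 133.40625 [0.5073 0.0806 0.071 ] [50.0, 29.4, 21.8, 9.0]
[153.  199.1] 54.859375 [0.5133 0.2033 0.071 ] [1.2, 22.6, 4.6, 14.6]
[244.8 197.6] 190.9140625 [0.5218 0.0079 0.071 ] [87.8, 20.0, 15.0, 16.4]
[279.1 192. ] 165.484375 [ 0.5359 -0.065   0.071 ] [120.4, 12.8, 18.5, 19.5]
(130, 214) [0.487 0.262 0.02 ]
(195, 169) [0.593 0.123 0.02 ]
(248, 159) [0.62  0.004 0.02 ]
(320, 230) [ 0.463 -0.159  0.02 ]
(318, 257) [ 0.403 -0.155  0.02 ]
```

View pics/crop.png

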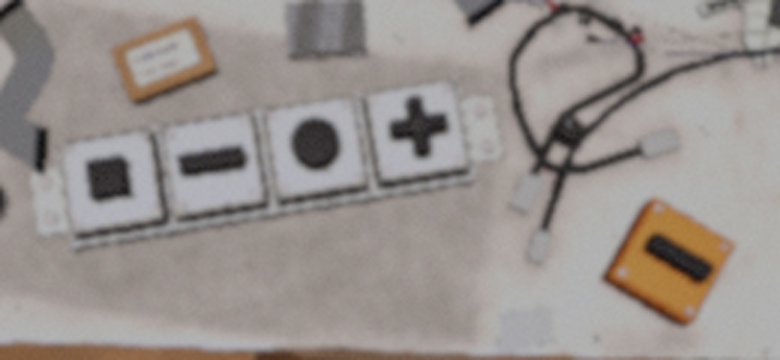

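View pics/crop2.png

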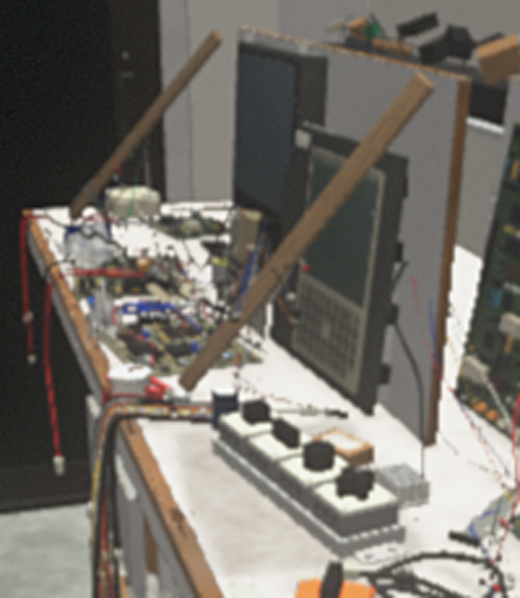

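Request:
send_rows(rows=[{"x": -11,"y": -46,"hand": 0},{"x": -11,"y": -46,"hand": 0},{"x": -11,"y": -46,"hand": 0},{"x": -11,"y": -46,"hand": 0},{"x": 38,"y": -17,"hand": 0,"roll": 6},{"x": 38,"y": -17,"hand": 0,"roll": 6},{"x": 38,"y": -17,"hand": 0,"roll": 6},{"x": 38,"y": -17,"hand": 0,"roll": 6},{"x": 0,"hand": 0},{"x": 0,"hand": 0}], force=10)

```text
schema error: expected keys hand, x, y, z, roll
```

All five keys are needed in every row.

Request:
send_rows(rows=[{"x": -11,"y": -46,"z": 0,"roll": 0,"hand": 0},{"x": -11,"y": -46,"z": 0,"roll": 0,"hand": 0},{"x": -11,"y": -46,"z": 0,"roll": 0,"hand": 0},{"x": -11,"y": -46,"z": 0,"roll": 0,"hand": 0},{"x": 38,"y": -17,"z": 0,"hand": 0,"roll": 6},{"x": 38,"y": -17,"z": 0,"hand": 0,"roll": 6},{"x": 38,"y": -17,"z": 0,"hand": 0,"roll": 6},{"x": 38,"y": -17,"z": 0,"hand": 0,"roll": 6},{"x": 0,"y": 0,"z": 0,"roll": 0,"hand": 0}], force=10)

```text
time: 1.0
position: [0.269, 0.3756, 0.2921]
tool_rot: [-0.266, 3.129, -0.002]
ft_force: [0.3, 0.3, 0.3]
grip_width: 0.262
grip_force: 0.0
```

Request:
send_rows(rows=[{"x": 28,"y": -28,"z": 0,"roll": 0,"hand": 0},{"x": 28,"y": -28,"z": 0,"roll": 0,"hand": 0},{"x": 28,"y": -28,"z": 0,"roll": 0,"hand": 0},{"x": 28,"y": -28,"z": 0,"roll": 0,"hand": 0},{"x": 17,"y": -36,"z": 0,"roll": 0,"hand": 0},{"x": 17,"y": -36,"z": 0,"roll": 0,"hand": 0},{"x": 17,"y": -36,"z": 0,"roll": 0,"hand": 0},{"x": 17,"y": -36,"z": 0,"roll": 0,"hand": 0},{"x": 0,"y": -20,"z": 0,"roll": 1,"hand": 0},{"x": 0,"y": 0,"z": 0,"roll": 0,"hand": 0}])

```text
time: 2.0
position: [0.4438, 0.1003, 0.2921]
tool_rot: [0.296, -3.127, 0.0]
ft_force: [-0.7, -0.7, 0.1]
grip_width: 0.008
grip_force: 0.0
```

```bash
python3 - <<'E'
from h import *
c=get_calibration('wrist');im=get_image('wrist');cv2.imwrite('pics/w0.png',im);s=get_state();print(s['time'],s['position'],s['tool_rot'])
print(np.round(c['world_from_camera'],3).tolist())
for nm,p in dict(sq=(.493,.1534),bar=(.5073,.0806),rd=(.5218,.0079),cr=(.5359,-.065)).items():
    T=np.linalg.inv(c['world_from_camera']);q=np.array(c['mtx'])@(T@[*p,.071,1])[:3];print(nm,q[:2]/q[2])
E
```

```text
2.05 [0.44345929 0.10268413 0.29212502] [ 3.00460600e-01 -3.12678731e+00 -1.50017766e-03]
[[-0.188, 0.945, 0.268, 0.37], [0.982, 0.181, 0.052, 0.087], [0.0, 0.273, -0.962, 0.384], [0.0, 0.0, 0.0, 1.0]]
sq [300.98316225 230.07818388]
bar [231.11476903 230.37097504]
rd [161.35437135 230.8514885 ]
cr [ 91.47881106 230.95613483]
```

View pics/w0.png

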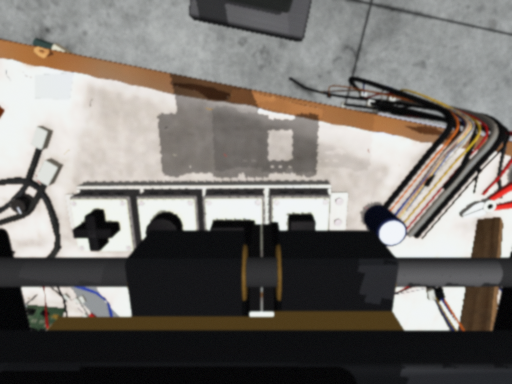

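Request:
send_rows(rows=[{"x": 26,"y": -31,"z": 0,"roll": 0,"hand": 0},{"x": 26,"y": -31,"z": 0,"roll": 0,"hand": 0},{"x": 26,"y": -31,"z": 0,"roll": 0,"hand": 0},{"x": 0,"y": 0,"z": -40,"roll": 0,"hand": 0},{"x": 0,"y": 0,"z": -40,"roll": 0,"hand": 0},{"x": 0,"y": 0,"z": -30,"roll": 0,"hand": 0},{"x": 0,"y": 0,"z": -20,"roll": 0,"hand": 0},{"x": 0,"y": 0,"z": 0,"roll": 0,"hand": 0},{"x": 0,"y": 0,"z": 0,"roll": 0,"hand": 0}])

```text
time: 2.95
position: [0.5218, 0.0117, 0.1624]
tool_rot: [0.308, -3.126, -0.0]
ft_force: [0.1, 1.0, -0.3]
grip_width: 0.005
grip_force: 0.0
```

```bash
python3 - <<'E'
from h import *
s=get_state();print(s['position'],s['ft_force'],s['tool_rot'])
a=get_image('top')[150:270,140:320];b=get_image('side')[140:240,190:310]
a=cv2.resize(a,(720,480),interpolation=2)[:,:400] if 0 else cv2.resize(a,(450,300),interpolation=2);b=cv2.resize(b,(350,300),interpolation=2)
cv2.imwrite('pics/c1.png',np.hstack([a,b]))
E
```

```text
[0.52175527 0.01169755 0.1623631 ] [ 0.08714134  1.04726836 -0.33574877] [ 3.07859835e-01 -3.12598096e+00 -2.83411763e-04]
```

View pics/c1.png

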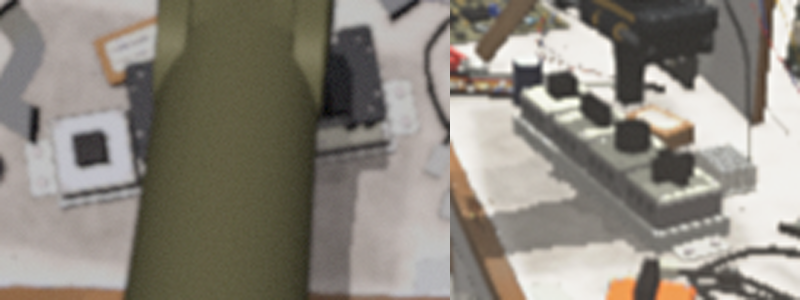

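Side view: closed fingertips at (630,100) directly above the round button (632,130). Press in small steps.

Request:
send_rows(rows=[{"x": 0,"y": 0,"z": -14,"roll": 0,"hand": 0},{"x": 0,"y": 0,"z": -4,"roll": 0,"hand": 0},{"x": 0,"y": 0,"z": -3,"roll": 0,"hand": 0},{"x": 0,"y": 0,"z": -3,"roll": 0,"hand": 0},{"x": 0,"y": 0,"z": 0,"roll": 0,"hand": 0},{"x": 0,"y": 0,"z": 0,"roll": 0,"hand": 0}])

```text
time: 3.65
position: [0.5216, 0.0102, 0.1383]
tool_rot: [0.305, -3.127, -0.0]
ft_force: [-0.7, 0.5, 1.6]
grip_width: 0.005
grip_force: 1.0
```

Request:
send_rows(rows=[{"x": 0,"y": 0,"z": -2,"roll": 0,"hand": 0},{"x": 0,"y": 0,"z": -2,"roll": 0,"hand": 0},{"x": 0,"y": 0,"z": -2,"roll": 0,"hand": 0},{"x": 0,"y": 0,"z": -2,"roll": 0,"hand": 0},{"x": 0,"y": 0,"z": -2,"roll": 0,"hand": 0},{"x": 0,"y": 0,"z": 0,"roll": 0,"hand": 0},{"x": 0,"y": 0,"z": 0,"roll": 0,"hand": 0}])

```text
time: 4.35
position: [0.5218, 0.0101, 0.1284]
tool_rot: [-0.305, 3.127, 0.0]
ft_force: [-1.8, 0.1, 5.3]
grip_width: 0.006
grip_force: 2.6
```

Request:
send_rows(rows=[{"x": 0,"y": 0,"z": -2,"roll": 0,"hand": 0},{"x": 0,"y": 0,"z": 0,"roll": 0,"hand": 0},{"x": 0,"y": 0,"z": 0,"roll": 0,"hand": 0}])

```text
time: 4.65
position: [0.5219, 0.0101, 0.1268]
tool_rot: [-0.305, 3.127, 0.001]
ft_force: [-3.2, 1.1, 9.1]
grip_width: 0.002
grip_force: 4.2
```

Request:
send_rows(rows=[{"x": 0,"y": 0,"z": 20,"roll": 0,"hand": 0},{"x": 0,"y": 0,"z": 25,"roll": 0,"hand": 0},{"x": -7,"y": 36,"z": 0,"roll": 0,"hand": 0},{"x": -7,"y": 36,"z": 0,"roll": 0,"hand": 0},{"x": -7,"y": 36,"z": 0,"roll": 0,"hand": 0},{"x": -8,"y": 35,"z": 0,"roll": 0,"hand": 0},{"x": 0,"y": 0,"z": 0,"roll": 0,"hand": 0},{"x": 0,"y": 0,"z": 0,"roll": 0,"hand": 0}])

```text
time: 5.45
position: [0.4926, 0.1536, 0.1708]
tool_rot: [-0.309, 3.126, -0.001]
ft_force: [0.1, -0.2, -0.1]
grip_width: 0.003
grip_force: 0.0
```

```bash
python3 - <<'E'
from h import *
s=get_state();print(s['position'],s['ft_force'],s['tool_rot'])
a=get_image('top')[150:270,140:320];b=get_image('side')[140:240,190:310]
a=cv2.resize(a,(400,300),interpolation=2);b=cv2.resize(b,(400,300),interpolation=2)
cv2.imwrite('pics/c2.png',np.hstack([a,b]))
E
```

```text
[0.49257384 0.15355878 0.17082284] [ 0.12517296 -0.16900419 -0.09824915] [-3.08503303e-01  3.12612511e+00 -1.35888990e-03]
```

View pics/c2.png

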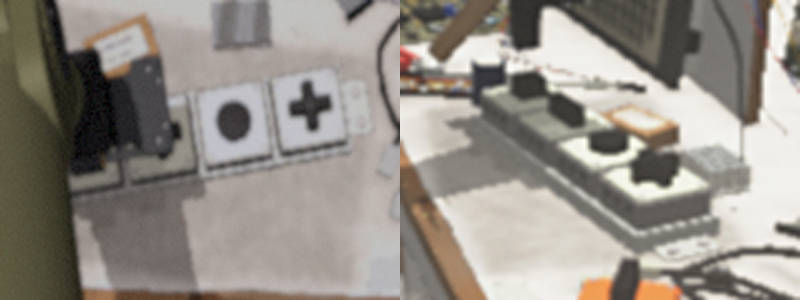

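The round button is visibly down at (608,140), and the fingertip at (525,35) stands over the square button at (528,82). Now I press it.

Request:
send_rows(rows=[{"x": 0,"y": 0,"z": -18,"roll": 0,"hand": 0},{"x": 0,"y": 0,"z": -6,"roll": 0,"hand": 0},{"x": 0,"y": 0,"z": -3,"roll": 0,"hand": 0},{"x": 0,"y": 0,"z": -3,"roll": 0,"hand": 0},{"x": 0,"y": 0,"z": -2,"roll": 0,"hand": 0},{"x": 0,"y": 0,"z": 0,"roll": 0,"hand": 0},{"x": 0,"y": 0,"z": 0,"roll": 0,"hand": 0}])

```text
time: 6.25
position: [0.493, 0.1527, 0.1397]
tool_rot: [-0.304, 3.126, -0.0]
ft_force: [0.0, -1.4, 1.8]
grip_width: 0.011
grip_force: 1.1
```

Request:
send_rows(rows=[{"x": 0,"y": 0,"z": -2,"roll": 0,"hand": 0},{"x": 0,"y": 0,"z": -2,"roll": 0,"hand": 0},{"x": 0,"y": 0,"z": -2,"roll": 0,"hand": 0},{"x": 0,"y": 0,"z": -2,"roll": 0,"hand": 0},{"x": 0,"y": 0,"z": -2,"roll": 0,"hand": 0},{"x": 0,"y": 0,"z": -1,"roll": 0,"hand": 0},{"x": 0,"y": 0,"z": 0,"roll": 0,"hand": 0},{"x": 0,"y": 0,"z": 0,"roll": 0,"hand": 0}])

```text
time: 7.05
position: [0.493, 0.153, 0.1285]
tool_rot: [-0.305, 3.126, -0.0]
ft_force: [0.7, -2.9, 5.9]
grip_width: 0.002
grip_force: 2.5
```

Request:
send_rows(rows=[{"x": 0,"y": 0,"z": -1,"roll": 0,"hand": 0},{"x": 0,"y": 0,"z": 0,"roll": 0,"hand": 0},{"x": 0,"y": 0,"z": 0,"roll": 0,"hand": 0}])

```text
time: 7.35
position: [0.4931, 0.1529, 0.1277]
tool_rot: [-0.305, 3.126, 0.0]
ft_force: [0.8, -3.1, 7.0]
grip_width: 0.005
grip_force: 3.3
```

Request:
send_rows(rows=[{"x": 0,"y": 0,"z": 20,"roll": 0,"hand": 0},{"x": 0,"y": 0,"z": 23,"roll": 0,"hand": 0},{"x": 7,"y": -36,"z": 0,"roll": 0,"hand": 0},{"x": 7,"y": -36,"z": 0,"roll": 0,"hand": 0},{"x": 0,"y": 0,"z": 0,"roll": 0,"hand": 0},{"x": 0,"y": 0,"z": 0,"roll": 0,"hand": 0}])

```text
time: 7.95
position: [0.5062, 0.0812, 0.1697]
tool_rot: [0.302, -3.126, -0.002]
ft_force: [-0.2, 0.5, 1.2]
grip_width: 0.004
grip_force: 0.0
```

```bash
python3 - <<'E'
from h import *
s=get_state();print(s['position'],s['ft_force'],s['tool_rot'])
a=get_image('top')[150:270,140:320];b=get_image('side')[140:240,190:310]
a=cv2.resize(a,(400,300),interpolation=2);b=cv2.resize(b,(400,300),interpolation=2)
cv2.imwrite('pics/c3.png',np.hstack([a,b]))
E
```

```text
[0.50615259 0.08120348 0.16973219] [-0.18992163  0.4578685   1.19553375] [ 3.02374623e-01 -3.12593237e+00 -1.98098443e-03]
```

View pics/c3.png

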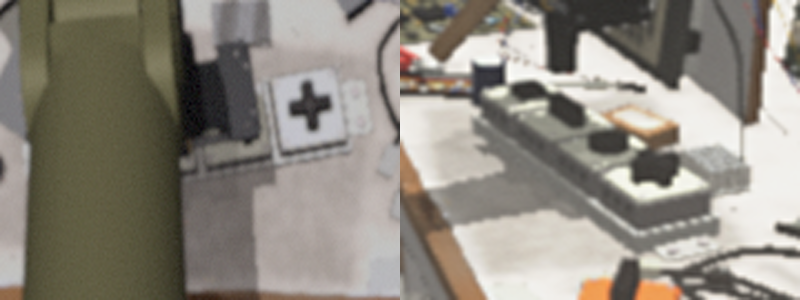

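The square (528,88) and round (608,140) buttons are down. The fingertip at (562,60) stands over the bar at (566,108), so I press it next.

Request:
send_rows(rows=[{"x": 1,"y": 0,"z": -18,"roll": 0,"hand": 0},{"x": 0,"y": 0,"z": -5,"roll": 0,"hand": 0},{"x": 0,"y": 0,"z": -3,"roll": 0,"hand": 0},{"x": 0,"y": 0,"z": -3,"roll": 0,"hand": 0},{"x": 0,"y": 0,"z": -2,"roll": 0,"hand": 0},{"x": 0,"y": 0,"z": 0,"roll": 0,"hand": 0},{"x": 0,"y": 0,"z": 0,"roll": 0,"hand": 0}])

```text
time: 8.75
position: [0.5077, 0.0816, 0.1397]
tool_rot: [-0.305, 3.126, 0.001]
ft_force: [-1.0, 0.8, 2.1]
grip_width: 0.007
grip_force: 1.1
```

Request:
send_rows(rows=[{"x": 0,"y": 0,"z": -2,"roll": 0,"hand": 0},{"x": 0,"y": 0,"z": -2,"roll": 0,"hand": 0},{"x": 0,"y": 0,"z": -2,"roll": 0,"hand": 0},{"x": 0,"y": 0,"z": -2,"roll": 0,"hand": 0},{"x": 0,"y": 0,"z": -2,"roll": 0,"hand": 0},{"x": 0,"y": 0,"z": -2,"roll": 0,"hand": 0},{"x": 0,"y": 0,"z": 0,"roll": 0,"hand": 0},{"x": 0,"y": 0,"z": 0,"roll": 0,"hand": 0}])

```text
time: 9.55
position: [0.5079, 0.0815, 0.1276]
tool_rot: [-0.305, 3.126, 0.001]
ft_force: [-2.0, 2.1, 7.3]
grip_width: 0.002
grip_force: 3.4
```

Request:
send_rows(rows=[{"x": 0,"y": 0,"z": 20,"roll": 0,"hand": 0},{"x": 0,"y": 0,"z": 40,"roll": 0,"hand": 0},{"x": 0,"y": 0,"z": 45,"roll": 0,"hand": 0},{"x": 0,"y": 0,"z": 45,"roll": 0,"hand": 0},{"x": -20,"y": 0,"z": 0,"roll": 0,"hand": 0},{"x": -20,"y": 0,"z": 0,"roll": 0,"hand": 0},{"x": 0,"y": 0,"z": 0,"roll": 0,"hand": 0},{"x": 0,"y": 0,"z": 0,"roll": 0,"hand": 0}])

```text
time: 10.35
position: [0.4679, 0.0806, 0.2769]
tool_rot: [-0.305, 3.126, -0.0]
ft_force: [0.1, 0.6, -0.1]
grip_width: 0.01
grip_force: 0.0
```

```bash
python3 - <<'E'
from h import *
s=get_state();print(s['position'],s['ft_force'])
a=get_image('wrist');b=get_image('side')[140:240,190:310]
a=cv2.resize(a,(400,300),interpolation=3);b=cv2.resize(b,(400,300),interpolation=2)
cv2.imwrite('pics/c4.png',np.hstack([a,b]))
E
```

```text
[0.46786043 0.08058026 0.27686857] [ 0.0992963   0.62550697 -0.0740471 ]
```

View pics/c4.png

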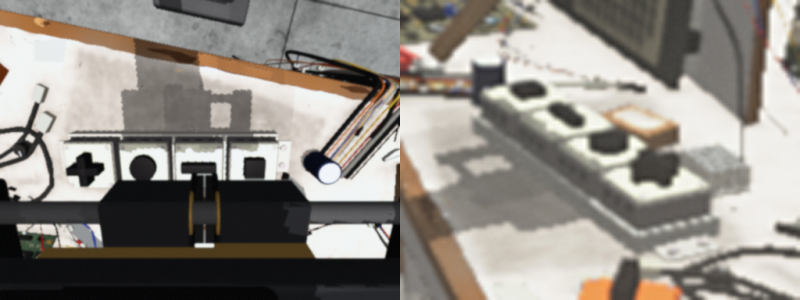

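The square (528,90), bar (566,115) and round (608,140) buttons are all low. The cross (655,165) still stands high, and the modules are seated.

```bash
python3 -c "
from bench import *
print(close_job())"
```

```text
the job is handed in; nothing more can be done
None
```

I pushed the round, square and bar buttons fully in, in that order, left the cross button untouched with the modules seated in their bays, and handed the job in at about 10 s (the hand-in returned no verdict).

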